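# Set the rotary table to its zero line and lock it

### The job

Get the rotary table ready for marking out: pushing gently with the fingertips against its strap clamps, swing the round steel plate until its zero line, by far the longest of the black lines round its rim, lines up with the index line on the small block that stands at the rim. Then push the ball-ended lock lever on the side of the base right over until it is tight, so that the plate is locked there. Nothing needs gripping or lifting; leave the things lying around where they are.

Things in the scene. Friction and masses are not known exactly. Their poses are not given: they have to be found in the camera images.
- rotary_base: Grey cast base of a 200 mm rotary table, fixed to the bench. Origin: on the plate's vertical axis, at bench height; x points to the index line, z up. Round casting 208 mm across, 60 mm high; lugs 18 mm high reach 148 mm out along +x and -x. Lock lever on the -y side. The worm is out of mesh: the plate is swung directly by hand, the handwheel does nothing.
- handwheel (a point): Centre of the fixed handwheel (72 mm across, upright disc, outer face and crank grip out to x = 166 mm in the base frame, top 76 mm above the bench). Between it and the plate's side lies the worm housing: 150 mm long along the base's x, out to y = 120 mm, 57 mm high.
- plate: Round steel plate, 200 mm across, top 95 mm above the bench. Origin on its axis, 61 mm above the bench; x points along the zero line, z up. It turns about z with a steady friction (0.45 Nm, about 6 N at 75 mm from the axis) and stays where it is left. It can be brought to the index line from any start either way round (stops only 0.4 rad beyond).
- zero_line (a point): Outer end of the zero line on the plate's top: 98 mm from the axis, 95 mm above the bench. The zero line is black, 5 mm wide and 50 mm long; the other lines of the rim scale, every 10 degrees, are 6 or 10 mm long. (The four broad grey radial bands, 12 mm wide, are T-slots.)
- index_mark (a point): Inner end of the index line (black, 18 mm long, 5 mm wide) on top of the index block: 103.5 mm from the plate's axis, 95 mm above the bench. The block is fixed to the base, 26 mm wide, from 103 to 122 mm from the axis, its top flush with the plate's.
- clamp_a (a point): Strap clamp A, part of the plate: middle of the strap's top face 80 mm from the axis, 117 mm above the bench. The strap is a straight dark bar lying radially from 29 to 89 mm from the axis, 20 mm wide, underside 12 mm above the plate; a heel block as wide fills the space below it from 72 to 88 mm. It lies 135 degrees counterclockwise (from above) of the zero line.
- clamp_b (a point): Strap clamp B, the same, opposite A: 45 degrees clockwise of the zero line. Each strap has a stud and nut (nut 18 mm across, up to 128 mm; stud 10 mm across, up to 137 mm above the bench) 55 mm from the axis.
- flange (a point): Centre of the top of the brass flange in the middle of the plate, 117 mm above the bench: hub 40 mm across, flange 80 mm across and 12 mm thick, held down by the clamps' inner ends.
- lock_lever (a joint): Angle of the lock lever, rad: 0 loose (leaning 35 degrees from upright to the base's -x), 1.4 at its stop (leaning 45 degrees to +x). It turns about a line along the base's y through x = 0, 45 mm above the bench, and stays where it is left (about 4 N at the ball). From about 1.0 rad on its screw presses on the plate and it gets stiffer; tight from 1.2 rad on.
- lever_ball (a point): Centre of the black ball (18 mm across) on the lock lever's 9 mm rod, 62 mm from the lever's axis. Ball and rod move in the upright plane 136 mm to the -y side of the plate's axis (base frame), parallel to the base's x. Ball centre 96 mm above the bench at 0 rad, 107 mm when upright, 89 mm at the stop.
- surface_gauge: Bystander: scribing block, steel foot 75 x 55 x 26 mm with a 226 mm high post and a scriber. Origin under the foot's centre.
- square: Bystander: engineer's square lying flat, stock 110 mm, blade 160 mm. Origin under the stock's centre.
- tub: Bystander: open yellow plastic tub, 150 x 110 x 65 mm. Origin under its centre.
- hammer: Bystander: small hammer lying on the bench, about 250 mm long.

How it is judged:
On the way, in this order (a step that is already met when the one before it is completed fails the run):
1. the plate's zero line stands at the index line, at rest, with the lock lever still loose (y of zero_line in the frame of rotary_base between -0.0035 and 0.0035 m and x of zero_line in the frame of rotary_base above 0.09 m and angular speed of plate below 0.02 rad/s and value of joint lock_lever below 0.9 rad), for 0.2 s.
2. the lock lever is pushed over until tight (value of joint lock_lever above 1.2 rad), for 0.2 s.
At the end, for the whole second after the job is handed in: The outer end of the plate's zero line is within 3.5 mm (2 degrees) of the index line, sideways, the plate is at rest, and the lock lever is past 1.2 rad (y of zero_line in the frame of rotary_base between -0.0035 and 0.0035 m and x of zero_line in the frame of rotary_base above 0.09 m and angular speed of plate below 0.02 rad/s and value of joint lock_lever above 1.2 rad); the robot touches nothing.
It fails at once if the plate or its clamps are shoved or squeezed hard (more than 40 N) (contact force between the fingers and plate above 40 N).
It fails at once if one of the things lying around is moved by more than 20 mm or lifted (distance of any of surface_gauge, square, tub, hammer from where it was at the start of the episode above 0.02 m).
It also fails if it takes over 64 s, if anything falls off the work surface, if the arm or the gripper's body presses on something with over 40 N, if the wrist force passes 120 N, or if a joint passes its speed limit or range.

### The arm

A 6-joint arm with a two-finger parallel gripper is mounted at the origin on the work surface. World frame = base frame: x ahead of the robot, y to its left, z up, the work surface at z = 0. Lengths are in m, angles in rad, forces in N, time in s.
With the tool pointing down it reaches from about 0.375 to 0.9 m from the base axis. Payload 3.1 kg.
Tool frame: the origin (TCP) lies on the centre line of the jaws, within the pads' length; the fingertips stand 11 mm ahead of it and the grasp point (between the pads) lies 8 mm behind it (manip.nose_length is the distance from the TCP to the fingertips, in m); z points along the fingers, y is the direction in which the jaws open and shut (so a half turn about z gives the same grasp; the last joint's range is limited). The gripper opens to 85 mm and grips with 20 to 120 N. Pads are 22 mm wide; open, the fingers measure 114 mm over their backs; the gripper's body (76 mm by 85 mm) begins 54 mm behind the grasp point. The pads swing forward as they close: fully open they stand 13 mm farther back than shut.
Start: joints at [-1.456, 0.527, 1.433, -0, 1.181, -0.178], TCP at [0.181, -0.598, 0.242] pointing down, gripper open.
Joint ranges: [-3.08, 3.08], [-0.75, 2.2], [0.22, 2.44], [-1.43, 4.57], [0, 2.65], [-2.85, 2.85]. Speed limits (rad/s): [2.79, 2.79, 3.14, 3.14, 3.14, 3.14].

### API

Orientations are given as a unit quaternion [x, y, z, w].
In Python, from station import readout, imaging, sign_off, manip gives the robot as it stands.
- The arm moves only by the tool move_arm, never from a script. Its argument "targets" is a list of rows, each an object with "gripper": the opening, from 0 (shut) to 1 (fully open); "travel": the shift along the tool's x, y, z in units of 25 mm (1.0 is 25 mm), a list of three; "rot": the turn, a rotation vector about the tool's x, y, z in units of 5 degrees (1.0 is 5 degrees), a list of three. A call has 1 to 20 rows; each row shifts and turns the commanded pose from where the row before left it, along the tool's axes as they then stand; what a row does not reach is not made up. A row lasts 1/12 s, in which the tool goes at most 41.7 mm and 7.16 degrees, less where a joint would pass 70% of its speed; a pose out of reach is approached as far as the arm can. A call is refused whole if a number of a shift passes 1 or a number of a turn 1, either way. A call with a gripper value outside its range is refused whole. The fingers move at their own pace and stop on an object; "grip_force" is the grip in N (left out, the last holds). Time passes only in rows, so rows that do not move let the fingers close. It gives the time, the measured TCP pose, the force and the opening at its end, in the units of the state.
- readout.sense(): the state, without advancing time (a new reading comes with each control period).
- imaging.snapshot(name): name is "side" or "top" or "wrist"; returns a dict with "img" (400x640x3 uint8, red, green, blue), "fx", "fy", "cx", "cy" (pixels), "cam_to_world" (4x4, takes a point from camera to world coordinates); the wrist camera has in their place "tool_from_camera" (4x4, takes a point from camera to tool coordinates, whose origin is the TCP and whose axes are the flange's). Camera axes: x right, y down, z forward; pixel columns grow to the right and rows downward; lengths in m; the calibration is good to about 2 mm. The wrist camera is an equidistant fisheye: a pixel r from the principal point sees the ray r / f radians off the axis. A picture is of the moment at which its call begins: read the wrist's pose just before it. There is no depth.
- sign_off(): hands the job in, once; it reports no verdict.
The state is a dict: "t": time; "q": joint angles; "qd": joint speeds; "tau": joint torques, N m; "tcp_pos": TCP position; "tool_rot": TCP orientation; "force": force on the tool from outside, world axes, zero at the start; "ft_torque": the same for the moment, N m; "finger_gap": opening from 0.0 (shut) to 1.0 (fully open).
Only numpy, scipy, OpenCV 4.12 (cv2) and the standard library are available. Lean on these libraries where they do the work, as an engineer would, in place of code of your own. Each camera call takes 0.05 s, during which the arm holds its last target.

## Working session

There is one attempt and no reset: what is moved stays moved. The work goes in short steps, Python scripts to look and compute and a tool call to move; the robot and the scene stay as the last step left them, time stands still between calls to the robot, and variables do not carry over. Pictures are saved under pics/ and viewed, and the job is handed in when it is done.

Besides the shell and the picture viewer there is one more tool, called after "Request:" in YAML: its name, and indented under it one key for each argument. move_arm: Moves the arm, as the interface text tells. Its arguments: {"type":"object","properties":{"targets":{"type":"array"},"grip_force":{"type":"number"}},"required":["targets"]}

```bash
mkdir -p pics; ls
python3 - <<'E'
from station import readout, imaging, sign_off, manip
import cv2,numpy as np
print(readout.sense()); print([a for a in dir(manip) if a[0]!='_'])
for n in ("side","top","wrist"):
    s=imaging.snapshot(n); cv2.imwrite(f"pics/{n}0.png",s["img"][:,:,::-1])
    print(n,{k:(np.round(v,4).tolist() if k!='img' else 0) for k,v in s.items()})
    np.savez(f"{n}0.npz",**s)
E
```

```text
pics
{'t': 0.0, 'q': array([-1.45550825e+00,  5.28470841e-01,  1.43390091e+00, -1.46646799e-05,
        1.18141650e+00, -1.78497732e-01]), 'qd': array([ 7.79173974e-04, -7.92919341e-05, -5.07673008e-05,  1.63109868e-04,
       -4.32072847e-04,  9.58347559e-04]), 'tau': array([ 1.74280831e-03, -4.42343330e+01, -1.78026330e+01, -1.14474219e-04,
        8.41017027e-03,  3.21452262e-06]), 'tcp_pos': array([ 0.18093046, -0.59750981,  0.24133118]), 'tool_rot': array([ 9.89229618e-01,  1.46367883e-01,  2.79130493e-05, -1.09746840e-03]), 'force': array([-0.07868927,  0.64396978,  0.61439841]), 'ft_torque': array([ 0.00959036, -0.01432182,  0.00595855]), 'finger_gap': 1.0007354595211015}
['PlanningError', 'nose_length']
side {'img': 0, 'fx': 456.0957, 'fy': 456.0957, 'cx': 325.3986, 'cy': 195.218, 'cam_to_world': [[-0.9929, -0.0982, 0.0677, 0.4198], [-0.119, 0.7819, -0.612, 0.8547], [0.0071, -0.6157, -0.788, 1.1314], [0.0, 0.0, 0.0, 1.0]]}
top {'img': 0, 'fx': 443.7136, 'fy': 443.7136, 'cx': 326.6872, 'cy': 197.8751, 'cam_to_world': [[0.0044, -0.9977, 0.0673, 0.443], [-0.9998, -0.0032, 0.0186, 0.0269], [-0.0183, -0.0674, -0.9976, 1.2958], [0.0, 0.0, 0.0, 1.0]]}
wrist {'img': 0, 'fx': 309.7069, 'fy': 309.7069, 'cx': 317.2381, 'cy': 201.015, 'tool_from_camera': [[-0.0004, -0.9504, -0.3109, 0.0795], [1.0, -0.0008, 0.0012, 0.001], [-0.0014, -0.3109, 0.9504, -0.1319], [0.0, 0.0, 0.0, 1.0]]}
```

View pics/top0.png

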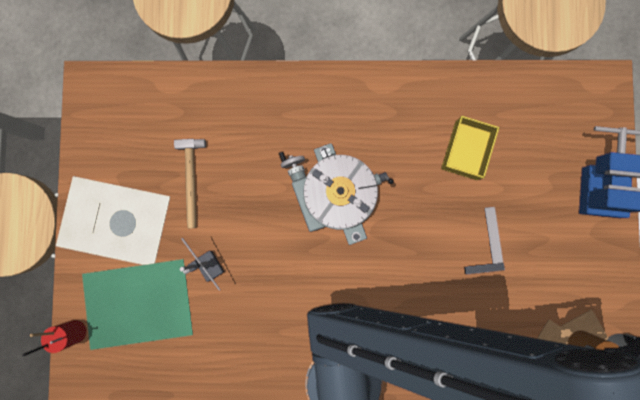

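View pics/side0.png

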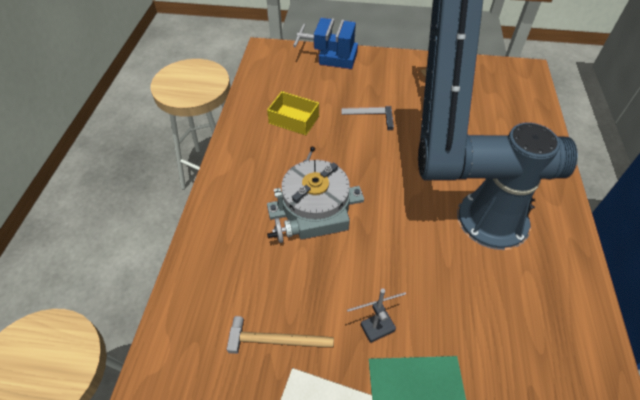

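Run:
```python
import cv2
a=cv2.imread("pics/top0.png")[130:255,270:410]; cv2.imwrite("pics/topz.png",cv2.resize(a,None,fx=5,fy=4.8,interpolation=cv2.INTER_CUBIC)[:600])
a=cv2.imread("pics/side0.png")[140:250,255:375]; cv2.imwrite("pics/sidez.png",cv2.resize(a,None,fx=5,fy=5,interpolation=cv2.INTER_CUBIC))
```

```text
(no output)
```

View pics/topz.png

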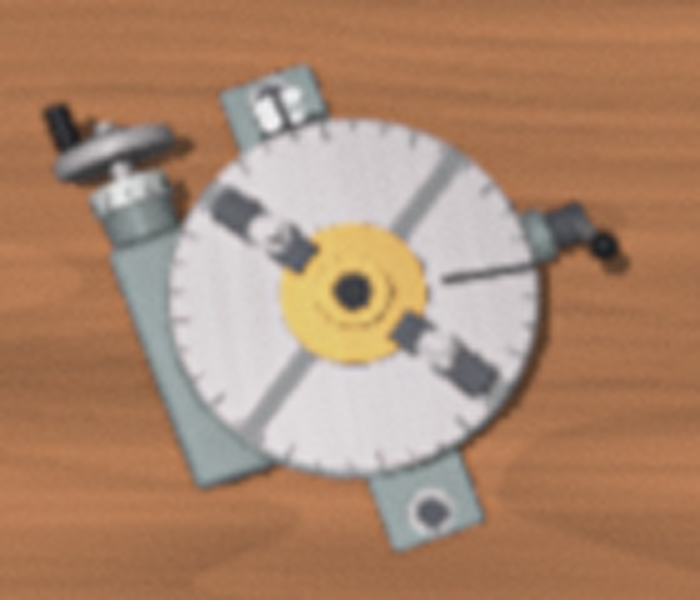

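View pics/sidez.png

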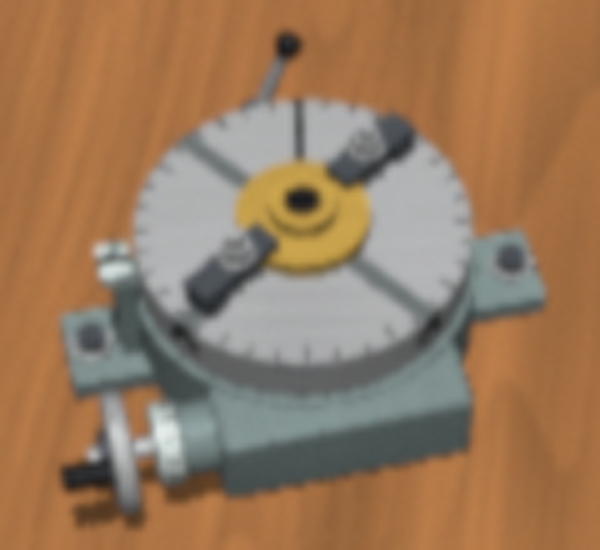

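```bash
cat > h.py <<'E'
import numpy as np,cv2
from scipy.spatial.transform import Rotation as R
def proj(s,P):
    M=np.linalg.inv(s["cam_to_world"]); p=np.atleast_2d(P)@M[:3,:3].T+M[:3,3]
    return np.c_[s["fx"]*p[:,0]/p[:,2]+s["cx"],s["fy"]*p[:,1]/p[:,2]+s["cy"]]
def wproj(s,P,pos,q):
    t=R.from_quat(q).inv().apply(np.atleast_2d(P)-pos); M=np.linalg.inv(s["tool_from_camera"])
    p=t@M[:3,:3].T+M[:3,3]; rho=np.hypot(p[:,0],p[:,1]); th=np.arctan2(rho,p[:,2])
    return np.c_[s["cx"]+s["fx"]*th*p[:,0]/rho, s["cy"]+s["fy"]*th*p[:,1]/rho]
def pts(v):
    x,y,b,p=v[:4]
    f=lambda r,a,z:[x+r*np.cos(a),y+r*np.sin(a),z]
    d={"flange":f(0,0,.117),"z_out":f(.098,p,.095),"z_in":f(.048,p,.095),"i_in":f(.1035,b,.095),"i_out":f(.1215,b,.095),
     "A":f(.08,p+np.radians(135),.117),"B":f(.08,p-np.radians(45),.117),"lug":f(.13,b+np.pi,.018)}
    lx,ly,lz=-np.sin(np.radians(35))*.062,-.136,.045+.062*np.cos(np.radians(35))
    d["ball"]=[x+lx*np.cos(b)-ly*np.sin(b),y+lx*np.sin(b)+ly*np.cos(b),lz]
    return d
E
python3 - <<'E'
from h import *
from scipy.optimize import least_squares
T=dict(np.load("top0.npz"));S=dict(np.load("side0.npz"))
t={"flange":(352,291),"z_out":(533,266),"z_in":(445,281),"i_in":(291,131),"i_out":(272,88),"ball":(603,245)}
s={"flange":(302,200),"z_out":(298,102),"z_in":(299,157),"ball":(288,45)}
def res(v):
    d=pts(v);o=[]
    for k,(a,b) in t.items(): o+=list(proj(T,d[k])[0]-[a/5+270,b/4.8+130])
    for k,(a,b) in s.items(): o+=list(proj(S,d[k])[0]-[a/5+255,b/5+140])
    return np.array(o)
r=least_squares(res,[.5,0,.4,-1.4],loss="soft_l1")
print(r.x,np.degrees(r.x[2:]));print(res(r.x).reshape(-1,2).round(1).tolist())
for k,v in pts(r.x).items(): print(k,np.round(v,3))
for n,c,sx,sy,o in(("top",T,5,4.8,(270,130)),("side",S,5,5,(255,140))):
    im=cv2.imread(f"pics/{n}z.png")
    for k,P in pts(r.x).items():
        u=(proj(c,P)[0]-o)*[sx,sy];cv2.circle(im,tuple(int(i) for i in u),4,(0,0,255),-1)
    for z,rr in((.095,.1),):
        a=np.linspace(0,6.28,100);u=(proj(c,np.c_[r.x[0]+rr*np.cos(a),r.x[1]+rr*np.sin(a),0*a+z])-o)*[sx,sy]
        cv2.polylines(im,[u.astype(int)],True,(0,255,0),1)
    cv2.imwrite(f"pics/{n}z2.png",im)
E
```

```text
[ 0.5442212   0.0110979   0.42358466 -1.42892323] [ 24.26961341 -81.87127058]
[[0.5, -0.8], [-0.0, 0.1], [-0.7, -0.5], [-2.9, -1.3], [-1.8, 1.7], [1.4, 0.9], [-0.4, -1.1], [0.2, -1.3], [0.1, 0.0], [0.9, -0.1]]
flange [0.544 0.011 0.117]
z_out [ 0.558 -0.086  0.095]
z_in [ 0.551 -0.036  0.095]
i_in [0.639 0.054 0.095]
i_out [0.655 0.061 0.095]
A [0.592 0.075 0.117]
B [ 0.496 -0.053  0.117]
lug [ 0.426 -0.042  0.018]
ball [ 0.568 -0.127  0.096]
```

View pics/topz2.png

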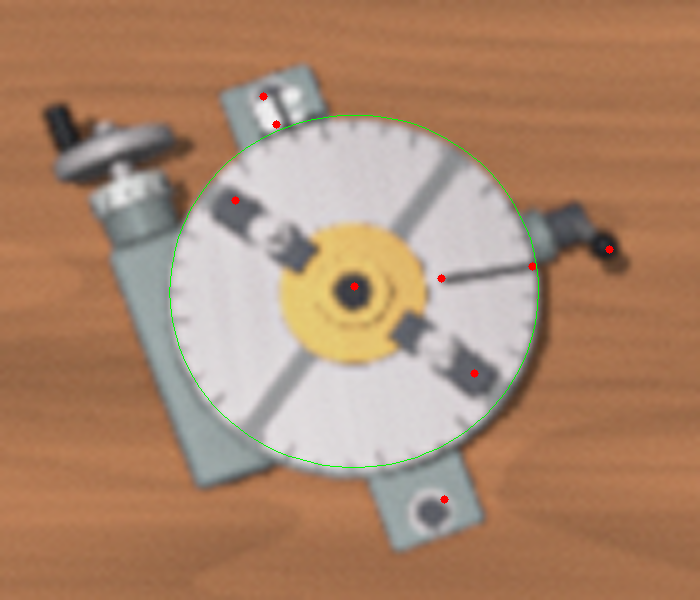

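View pics/wrist0.png

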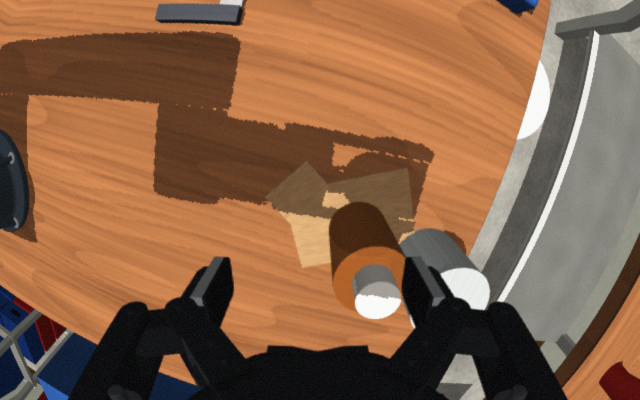

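Request:
move_arm:
  targets:
    - {"gripper":0,"travel":[0.5,-0.5,0],"rot":[0,0,0]}
    - {"gripper":0,"travel":[0.9,-0.93,0],"rot":[0,0,0]}
    - {"gripper":0,"travel":[0.9,-0.93,0],"rot":[0,0,0]}
    - {"gripper":0,"travel":[0.9,-0.93,0],"rot":[0,0,0]}
    - {"gripper":0,"travel":[0.9,-0.93,0],"rot":[0,0,0]}
    - {"gripper":0,"travel":[0.9,-0.93,0],"rot":[0,0,0]}
    - {"gripper":0,"travel":[0.9,-0.93,0],"rot":[0,0,0]}
    - {"gripper":0,"travel":[0.9,-0.93,0],"rot":[0,0,0]}
    - {"gripper":0,"travel":[0.9,-0.93,0],"rot":[0,0,0]}
    - {"gripper":0,"travel":[0.9,-0.93,0],"rot":[0,0,0]}
    - {"gripper":0,"travel":[0.9,-0.93,0],"rot":[0,0,0]}
    - {"gripper":0,"travel":[0.9,-0.93,0],"rot":[0,0,0]}
    - {"gripper":0,"travel":[0.9,-0.93,0],"rot":[0,0,0]}
    - {"gripper":0,"travel":[0.9,-0.93,0],"rot":[0,0,0]}
    - {"gripper":0,"travel":[0.9,-0.93,0],"rot":[0,0,0]}
    - {"gripper":0,"travel":[0.9,-0.93,0],"rot":[0,0,0]}
    - {"gripper":0,"travel":[0.9,-0.93,0],"rot":[0,0,0]}
    - {"gripper":0,"travel":[0.9,-0.93,0],"rot":[0,0,0]}
    - {"gripper":0,"travel":[0.9,-0.93,0],"rot":[0,0,0]}
    - {"gripper":0,"travel":[0.9,-0.93,0],"rot":[0,0,0]}

```text
t: 1.82
tcp_pos: [0.4709, -0.0343, 0.2423]
tool_rot: [0.989, 0.146, -0.0, -0.0]
force: [-0.2, -0.6, -0.4]
finger_gap: 0.001
```

```bash
cat > snap.py <<'E'
import sys
from station import readout, imaging
import cv2,numpy as np
tag=sys.argv[1]; names=sys.argv[2:] or ["wrist"]
for n in names:
    r=readout.sense(); s=imaging.snapshot(n); cv2.imwrite(f"pics/{n}{tag}.png",s["img"][:,:,::-1])
    np.savez(f"{n}{tag}.npz",pos=r["tcp_pos"],quat=r["tool_rot"],**s)
print(r["t"],r["tcp_pos"].round(4),r["tool_rot"].round(4),r["force"].round(1),r["q"].round(2),r["finger_gap"])
E
python3 snap.py 1 wrist
```

```text
1.8167 [ 0.4709 -0.0343  0.2423] [ 9.892e-01  1.464e-01 -1.000e-04 -0.000e+00] [-0.2 -0.6 -0.4] [-0.31  0.32  1.8  -0.    1.01  0.97] 0.0007507315682928331
```

View pics/wrist1.png

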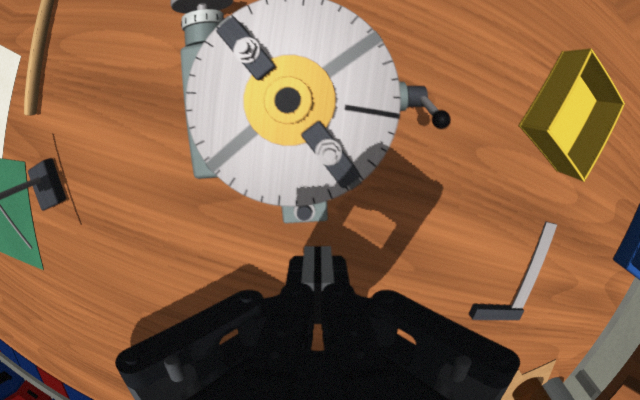

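```bash
cat > fit.py <<'E'
from h import *
from scipy.optimize import least_squares
T=dict(np.load("top0.npz"));S=dict(np.load("side0.npz"));W=dict(np.load("wrist1.npz"))
t={"flange":(352,291),"z_out":(533,266),"z_in":(445,281),"i_in":(291,131),"i_out":(272,88),"ball":(603,245),"A":(237,208),"B":(475,366)}
s={"flange":(302,200),"z_out":(298,102),"z_in":(299,157),"ball":(288,45)}
w={"flange":(288,100),"z_out":(398,115),"z_in":(345,107),"ball":(441,120),"lug":(305,213),"A":(234,33),"B":(347,176)}
def P(v):
    d=pts(v); x,y,b=v[:3]; a=np.radians(-35)+v[4]; lx,ly=np.sin(a)*.062,-.136
    d["ball"]=[x+lx*np.cos(b)-ly*np.sin(b),y+lx*np.sin(b)+ly*np.cos(b),.045+.062*np.cos(a)]; return d
def res(v):
    d=P(v);o=[]
    for k,(a,b) in t.items(): o+=list(proj(T,d[k])[0]-[a/5+270,b/4.8+130])
    for k,(a,b) in s.items(): o+=list(proj(S,d[k])[0]-[a/5+255,b/5+140])
    for k,(a,b) in w.items(): o+=list(wproj(W,d[k],W["pos"],W["quat"])[0]-[a,b])
    return np.array(o)
if __name__=="__main__":
    r=least_squares(res,[.5,0,.4,-1.4,0],loss="soft_l1")
    print(r.x,np.degrees(r.x[2:]));print(list(zip([*t,*s,*w],res(r.x).reshape(-1,2).round(1).tolist())))
    for k,v in P(r.x).items(): print(k,np.round(v,3))
    im=cv2.imread("pics/wrist1.png")
    for k,p in P(r.x).items():
        u=wproj(W,p,W["pos"],W["quat"])[0];cv2.circle(im,tuple(int(i) for i in u),2,(0,0,255),-1)
    a=np.linspace(0,6.28,100);u=wproj(W,np.c_[r.x[0]+.1*np.cos(a),r.x[1]+.1*np.sin(a),0*a+.095],W["pos"],W["quat"])
    cv2.polylines(im,[u.astype(int)],True,(0,255,0),1)
    cv2.imwrite("pics/wrist1o.png",cv2.resize(im[0:250,150:500],None,fx=2.2,fy=2.2))
E
python3 fit.py
```

```text
[ 0.54233148  0.01068051  0.36218845 -1.39596637  0.24607332] [ 20.75186939 -79.98298112  14.09896248]
[('flange', [0.7, -0.1]), ('z_out', [-0.1, -0.4]), ('z_in', [-0.6, -0.4]), ('i_in', [-0.6, -1.5]), ('i_out', [0.9, 1.4]), ('ball', [0.5, -0.1]), ('A', [-0.8, -0.0]), ('B', [0.7, 1.5]), ('flange', [0.2, -1.1]), ('z_out', [-0.3, -1.3]), ('z_in', [0.2, -0.0]), ('ball', [0.0, -1.0]), ('flange', [0.2, 1.1]), ('z_out', [0.0, 0.8]), ('z_in', [-0.9, 0.6]), ('ball', [0.3, 0.0]), ('lug', [0.0, -3.2]), ('A', [-4.7, -1.9]), ('B', [0.4, -0.7])]
flange [0.542 0.011 0.117]
z_out [ 0.559 -0.086  0.095]
z_in [ 0.551 -0.037  0.095]
i_in [0.639 0.047 0.095]
i_out [0.656 0.054 0.095]
A [0.588 0.076 0.117]
B [ 0.496 -0.055  0.117]
lug [ 0.421 -0.035  0.018]
ball [ 0.57  -0.124  0.103]
```

View pics/wrist1o.png

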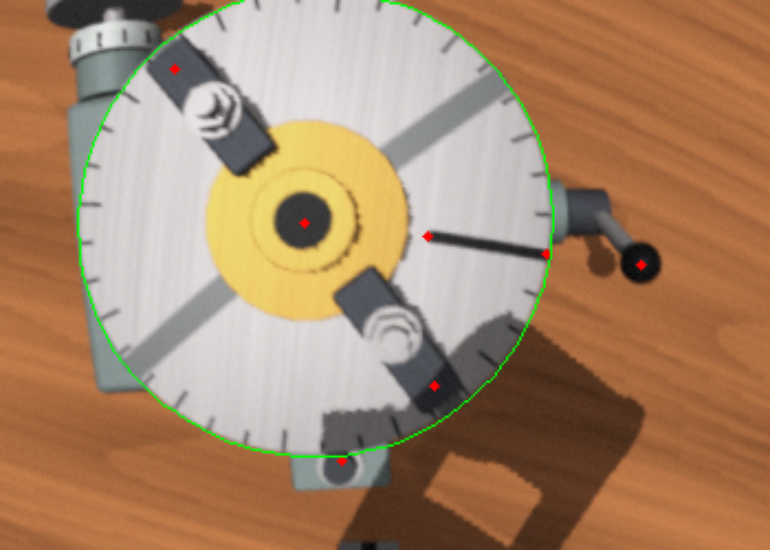

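Request:
move_arm:
  targets:
    - {"gripper":0,"travel":[0,0,0.3],"rot":[0,0,1]}
    - {"gripper":0,"travel":[0,0,0.5],"rot":[0,0,1]}
    - {"gripper":0,"travel":[0,0,0.5],"rot":[0,0,1]}
    - {"gripper":0,"travel":[0,0,0.5],"rot":[0,0,1]}
    - {"gripper":0,"travel":[0,0,0.5],"rot":[0,0,1]}
    - {"gripper":0,"travel":[0,0,0.5],"rot":[0,0,1]}
    - {"gripper":0,"travel":[0,0,0.5],"rot":[0,0,1]}
    - {"gripper":0,"travel":[0,0,0.5],"rot":[0,0,1]}
    - {"gripper":0,"travel":[0,0,0.5],"rot":[0,0,1]}
    - {"gripper":0,"travel":[0,0,0.4],"rot":[0,0,1]}
    - {"gripper":0,"travel":[0,0,0.3],"rot":[0,0,0.36]}
    - {"gripper":0,"travel":[0,0,0.1],"rot":[0,0,0]}
    - {"gripper":0,"travel":[0,0,0],"rot":[0,0,0]}
    - {"gripper":0,"travel":[0,0,0],"rot":[0,0,0]}

```text
t: 3.03
tcp_pos: [0.4707, -0.0361, 0.1149]
tool_rot: [0.954, -0.3, -0.0, 0.0]
force: [-0.2, -0.8, 0.0]
finger_gap: -0.001
```

```bash
python3 snap.py 2 wrist side
```

```text
3.0833 [ 0.4709 -0.0361  0.1151] [ 9.539e-01 -3.001e-01  3.000e-04 -0.000e+00] [ 0.4 -0.2 -0.5] [-0.31  0.54  1.92  0.    0.67  1.87] -0.0011059951937000922
```

View pics/wrist2.png

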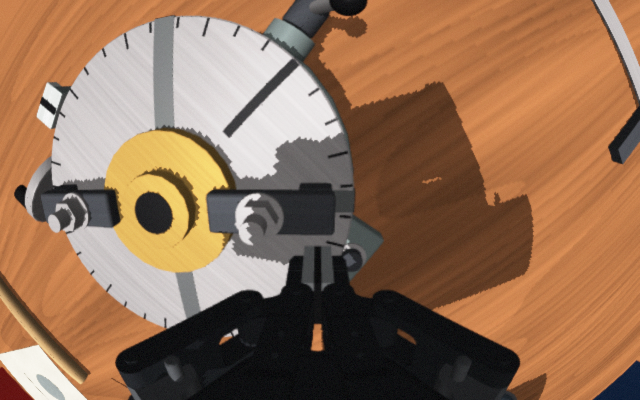

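View pics/side2.png

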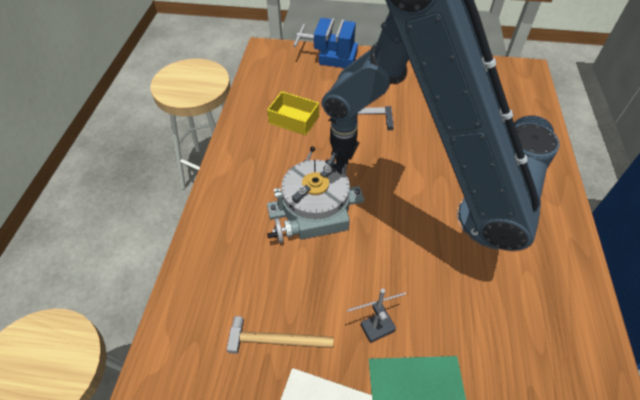

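Request:
move_arm:
  targets:
    - {"gripper":0,"travel":[0.1,-0.06,0.06],"rot":[0,0,0]}
    - {"gripper":0,"travel":[0.1,-0.06,0.06],"rot":[0,0,0]}
    - {"gripper":0,"travel":[0.08,0,0],"rot":[0,0,0]}
    - {"gripper":0,"travel":[0.06,0,0],"rot":[0,0,0]}
    - {"gripper":0,"travel":[0.05,0,0],"rot":[0,0,0]}
    - {"gripper":0,"travel":[0.05,0,0],"rot":[0,0,0]}
    - {"gripper":0,"travel":[0.055,0.013,0],"rot":[0,0,-0.2]}
    - {"gripper":0,"travel":[0.08,0.02,0],"rot":[0,0,-0.3]}
    - {"gripper":0,"travel":[0.107,0.025,0],"rot":[0,0,-0.4]}
    - {"gripper":0,"travel":[0.134,0.032,0],"rot":[0,0,-0.5]}
    - {"gripper":0,"travel":[0.134,0.032,0],"rot":[0,0,-0.5]}

```text
t: 4.05
tcp_pos: [0.487, -0.0473, 0.1115]
tool_rot: [0.976, -0.219, -0.004, -0.001]
force: [-6.6, 4.6, 5.5]
finger_gap: -0.002
```

```bash
python3 snap.py 3 wrist
```

```text
4.05 [ 0.487  -0.0473  0.1115] [ 9.757e-01 -2.191e-01 -4.300e-03 -7.000e-04] [-6.6  4.6  5.5] [-0.33  0.57  1.88  0.    0.71  1.69] -0.0016233268301034858
```

View pics/wrist3.png

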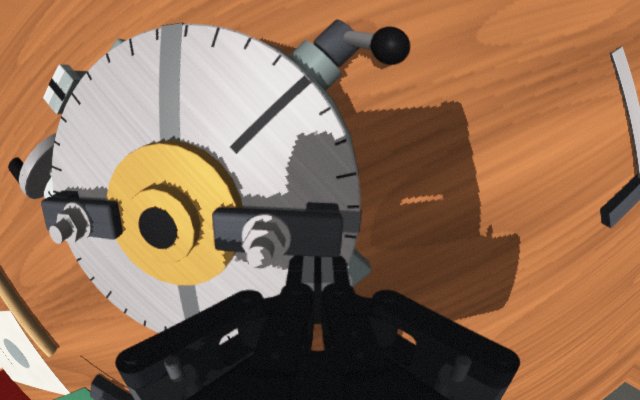

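Request:
move_arm:
  targets:
    - {"gripper":0,"travel":[0.16,0.045,0],"rot":[0,0,-0.6]}
    - {"gripper":0,"travel":[0.187,0.054,0],"rot":[0,0,-0.7]}
    - {"gripper":0,"travel":[0.214,0.062,0],"rot":[0,0,-0.8]}
    - {"gripper":0,"travel":[0.214,0.062,0],"rot":[0,0,-0.8]}
    - {"gripper":0,"travel":[0.214,0.062,0],"rot":[0,0,-0.8]}
    - {"gripper":0,"travel":[0.214,0.062,0],"rot":[0,0,-0.8]}
    - {"gripper":0,"travel":[0.214,0.062,0],"rot":[0,0,-0.8]}
    - {"gripper":0,"travel":[0.214,0.062,0],"rot":[0,0,-0.8]}
    - {"gripper":0,"travel":[0.214,0.062,0],"rot":[0,0,-0.8]}
    - {"gripper":0,"travel":[0.214,0.062,0],"rot":[0,0,-0.8]}

```text
t: 4.93
tcp_pos: [0.5344, -0.0695, 0.1113]
tool_rot: [0.993, 0.116, -0.005, -0.002]
force: [-8.0, 0.9, 5.1]
finger_gap: -0.005
```

```bash
python3 snap.py 4 wrist
```

```text
4.9333 [ 0.5344 -0.0695  0.1113] [ 0.9933  0.1156 -0.0048 -0.0019] [-8.   0.9  5.1] [-0.34  0.61  1.75 -0.    0.79  1.  ] -0.005059499733617913
```

View pics/wrist4.png

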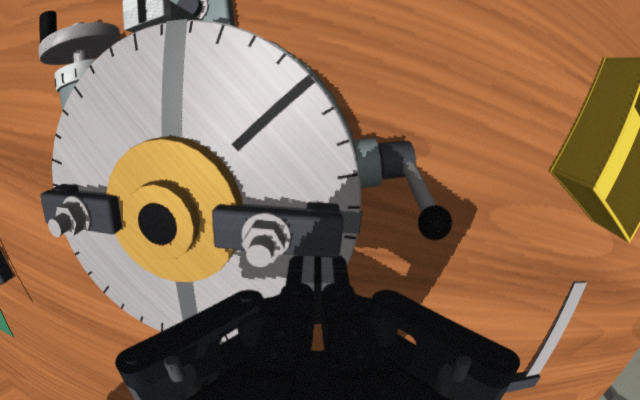

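Request:
move_arm:
  targets:
    - {"gripper":0,"travel":[0.134,0.039,0],"rot":[0,0,-0.5]}
    - {"gripper":0,"travel":[0.16,0.046,0],"rot":[0,0,-0.6]}
    - {"gripper":0,"travel":[0.187,0.054,0],"rot":[0,0,-0.7]}
    - {"gripper":0,"travel":[0.214,0.062,0],"rot":[0,0,-0.8]}
    - {"gripper":0,"travel":[0.214,0.062,0],"rot":[0,0,-0.8]}
    - {"gripper":0,"travel":[0.214,0.062,0],"rot":[0,0,-0.8]}
    - {"gripper":0,"travel":[0.214,0.062,0],"rot":[0,0,-0.8]}
    - {"gripper":0,"travel":[0.16,0.046,0],"rot":[0,0,-0.6]}
    - {"gripper":0,"travel":[0.107,0.031,0],"rot":[0,0,-0.4]}
    - {"gripper":0,"travel":[0.08,0.023,0],"rot":[0,0,-0.3]}
    - {"gripper":0,"travel":[0.054,0.015,0],"rot":[0,0,-0.2]}
    - {"gripper":0,"travel":[0,0,0],"rot":[0,0,0]}
    - {"gripper":0,"travel":[0,0,0],"rot":[0,0,0]}

```text
t: 6.07
tcp_pos: [0.5803, -0.0619, 0.1113]
tool_rot: [0.922, 0.387, -0.002, -0.001]
force: [-5.8, -1.9, 1.4]
finger_gap: 0.003
```

```bash
python3 snap.py 5 wrist top
```

```text
6.1167 [ 0.5803 -0.0619  0.1113] [ 9.221e-01  3.869e-01 -2.000e-03 -9.000e-04] [-6.  -1.8  1.4] [-0.3   0.65  1.64 -0.    0.85  0.48] 0.002003048081164405
```

View pics/wrist5.png

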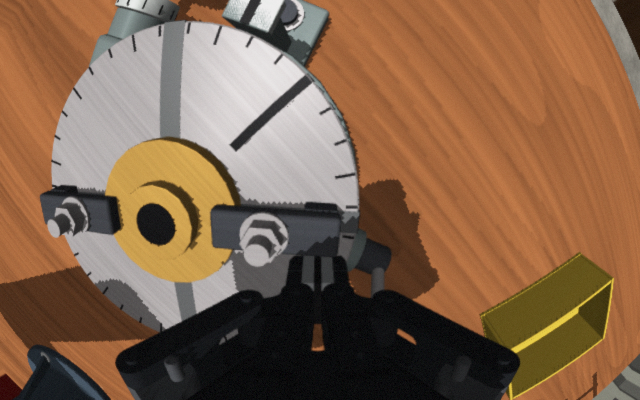

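```bash
cat >> h.py <<'E'
def unw(s,uv,z=.095):
    uv=np.atleast_2d(np.array(uv,float)); d=uv-[s["cx"],s["cy"]]; rr=np.hypot(*d.T); th=rr/s["fx"]
    c=np.c_[np.sin(th)*d[:,0]/rr,np.sin(th)*d[:,1]/rr,np.cos(th)]
    M=s["tool_from_camera"];Rt=R.from_quat(s["quat"])
    dw=Rt.apply(c@M[:3,:3].T); o=Rt.apply(M[:3,3])+s["pos"]
    return o+dw*((z-o[2])/dw[:,2])[:,None]
E
python3 - <<'E'
from h import *
W=dict(np.load("wrist5.npz"))
im=cv2.imread("pics/wrist5.png")
cv2.imwrite("pics/w5a.png",cv2.resize(im[0:160,200:360],None,fx=5,fy=3.75,interpolation=cv2.INTER_CUBIC))
# rim points
a=unw(W,[(52,185),(67,105),(110,52),(180,21),(262,37),(330,97),(353,160)])
A=np.c_[2*a[:,:2],np.ones(len(a))]; s=np.linalg.lstsq(A,(a[:,:2]**2).sum(1),rcond=None)[0]
print("centre",s[:2],np.sqrt(s[2]+s[:2]@s[:2]))
p=unw(W,[(235,148),(308,80),(243,17),(256,1)])
print(p.round(4))
c=np.array([.5423,.0107])
for C in(c,s[:2]): print([np.degrees(np.arctan2(*(q[:2]-C)[::-1])).round(2) for q in p])
E
```

```text
centre [0.54374817 0.00952472] 0.09947214193335613
[[0.5927 0.0072 0.095 ]
 [0.6409 0.0048 0.095 ]
 [0.6418 0.05   0.095 ]
 [0.6518 0.0513 0.095 ]]
[np.float64(-3.93), np.float64(-3.44), np.float64(21.55), np.float64(20.34)]
[np.float64(-2.68), np.float64(-2.8), np.float64(22.42), np.float64(21.13)]
```

View pics/w5a.png

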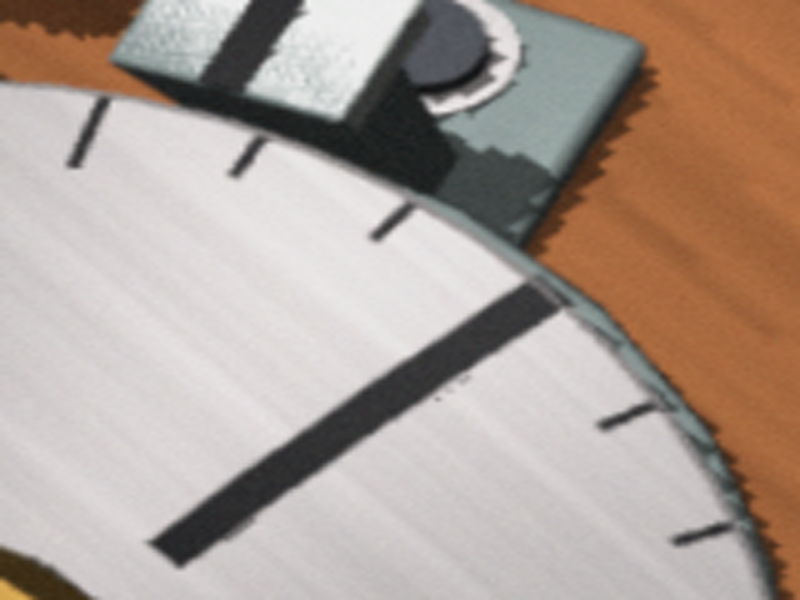

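Request:
move_arm:
  targets:
    - {"gripper":0,"travel":[0.08,0.023,0],"rot":[0,0,-0.3]}
    - {"gripper":0,"travel":[0.107,0.031,0],"rot":[0,0,-0.4]}
    - {"gripper":0,"travel":[0.134,0.039,0],"rot":[0,0,-0.5]}
    - {"gripper":0,"travel":[0.134,0.039,0],"rot":[0,0,-0.5]}
    - {"gripper":0,"travel":[0.134,0.039,0],"rot":[0,0,-0.5]}
    - {"gripper":0,"travel":[0.134,0.039,0],"rot":[0,0,-0.5]}
    - {"gripper":0,"travel":[0.107,0.031,0],"rot":[0,0,-0.4]}
    - {"gripper":0,"travel":[0.08,0.023,0],"rot":[0,0,-0.3]}
    - {"gripper":0,"travel":[0.08,0.023,0],"rot":[0,0,-0.3]}
    - {"gripper":0,"travel":[0.054,0.015,0],"rot":[0,0,-0.2]}
    - {"gripper":0,"travel":[0.027,0.008,0],"rot":[0,0,-0.1]}
    - {"gripper":0,"travel":[0,0,0],"rot":[0,0,0]}
    - {"gripper":0,"travel":[0,0,0],"rot":[0,0,0]}

```text
t: 7.25
tcp_pos: [0.6029, -0.0454, 0.1113]
tool_rot: [0.841, 0.541, -0.001, -0.0]
force: [-3.9, -2.7, -0.0]
finger_gap: 0.002
```

```bash
python3 snap.py 6 wrist top
python3 - <<'E'
import cv2
im=cv2.imread("pics/wrist6.png")
cv2.imwrite("pics/w6a.png",cv2.resize(im[0:160,200:360],None,fx=5,fy=3.75,interpolation=cv2.INTER_CUBIC))
im=cv2.imread("pics/top6.png")[130:230,290:390]
cv2.imwrite("pics/t6a.png",cv2.resize(im,None,fx=6,fy=6,interpolation=cv2.INTER_CUBIC))
E
```

```text
7.3 [ 0.6029 -0.0454  0.1114] [ 8.409e-01  5.411e-01 -1.400e-03 -3.000e-04] [-3.3 -3.9 -0.3] [-0.26  0.67  1.59 -0.    0.88  0.17] -0.0006908788429147948
```

View pics/w6a.png

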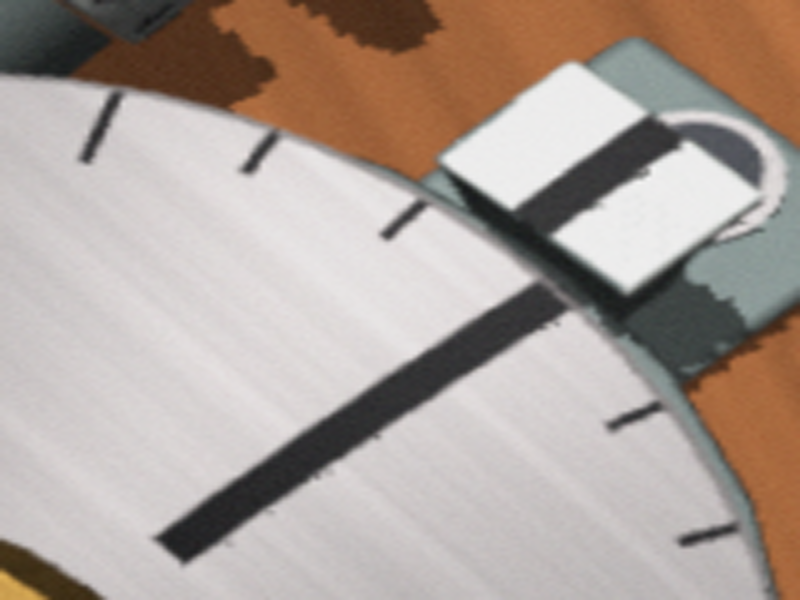

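View pics/t6a.png

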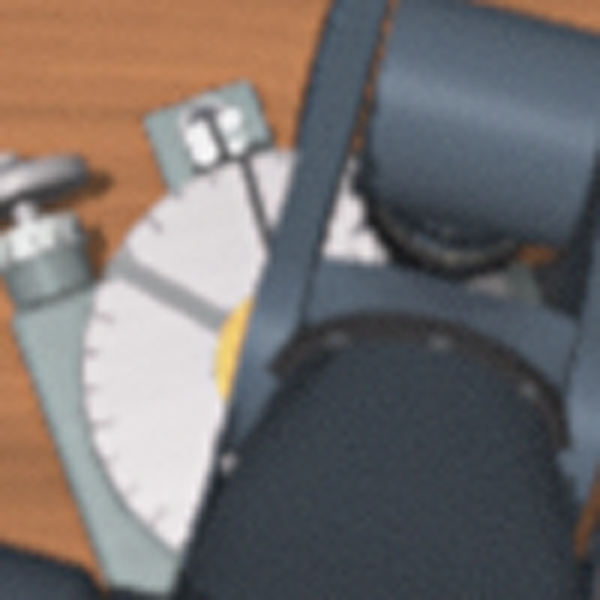

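```bash
cat > ali.py <<'E'
import sys
from h import *
def ali(tag,zi,zo,ii,io,rim):
    W=dict(np.load(f"wrist{tag}.npz"))
    a=unw(W,rim); A=np.c_[2*a[:,:2],np.ones(len(a))]; s=np.linalg.lstsq(A,(a[:,:2]**2).sum(1),rcond=None)[0]
    p=unw(W,[zi,zo,ii,io])[:,:2]
    print("centre",s[:2],np.sqrt(s[2]+s[:2]@s[:2])); print(p.round(4).tolist())
    g=lambda d:np.degrees(np.arctan2(d[1],d[0]))
    print("dirs zero,index",g(p[1]-p[0]),g(p[3]-p[2]))
    for C in (np.array([.5423,.0107]),s[:2]): print([round(g(q-C),2) for q in p])
    # offset of index inner end from the zero-line's extension
    d=(p[1]-p[0])/np.linalg.norm(p[1]-p[0]); n=np.array([-d[1],d[0]]); print("index off zero ext mm",1e3*(p[2:]-p[1])@n)
E
python3 - <<'E'
from ali import ali
f=lambda x,y:(200+x/5,y/3.75)
ali(6,f(172,550),f(552,295),f(537,225),f(664,130),[(52,185),f(0,76),f(120,93),f(276,132),f(425,200),f(662,403),f(740,525)])
E
```

```text
centre [0.54316375 0.01095436] 0.09911541781519477
[[0.5905, 0.0244], [0.6379, 0.038], [0.6404, 0.0468], [0.6564, 0.0533]]
dirs zero,index 15.968416467506366 22.135853969307785
[np.float64(15.9), np.float64(15.94), np.float64(20.2), np.float64(20.48)]
[np.float64(15.9), np.float64(15.93), np.float64(20.24), np.float64(20.51)]
index off zero ext mm [7.77928546 9.63298909]
```

Request:
move_arm:
  targets:
    - {"gripper":0,"travel":[0.054,0.015,0],"rot":[0,0,-0.2]}
    - {"gripper":0,"travel":[0.067,0.019,0],"rot":[0,0,-0.25]}
    - {"gripper":0,"travel":[0.054,0.015,0],"rot":[0,0,-0.2]}
    - {"gripper":0,"travel":[0.035,0.01,0],"rot":[0,0,-0.13]}
    - {"gripper":0,"travel":[0.027,0.008,0],"rot":[0,0,-0.1]}
    - {"gripper":0,"travel":[0,0,0],"rot":[0,0,0]}
    - {"gripper":0,"travel":[0,0,0],"rot":[0,0,0]}

```text
t: 7.93
tcp_pos: [0.607, -0.0407, 0.1113]
tool_rot: [0.82, 0.573, -0.001, -0.0]
force: [-3.4, -3.7, -0.6]
finger_gap: -0.001
```

```bash
python3 snap.py 7 wrist
python3 - <<'E'
import cv2
im=cv2.imread("pics/wrist7.png")
cv2.imwrite("pics/w7a.png",cv2.resize(im[0:160,200:360],None,fx=5,fy=3.75,interpolation=cv2.INTER_CUBIC))
E
```

```text
7.9333 [ 0.607  -0.0407  0.1113] [ 0.8196  0.573  -0.0012 -0.    ] [-3.4 -3.7 -0.6] [-0.25  0.68  1.58 -0.    0.89  0.1 ] -0.0013912734416809253
```

View pics/w7a.png

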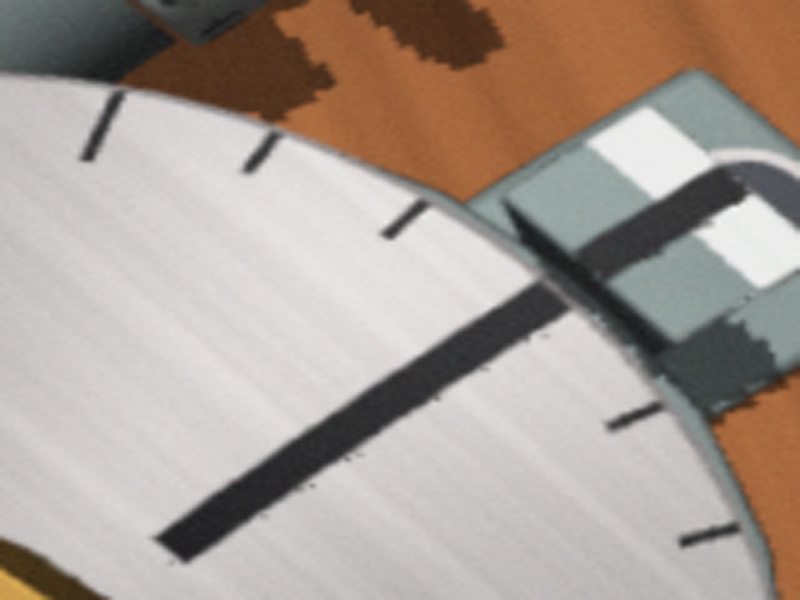

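Run:
```python
from ali import ali
f=lambda x,y:(200+x/5,y/3.75)
ali(7,f(172,550),f(553,295),f(596,266),f(732,185),[(52,185),f(0,76),f(120,93),f(276,132),f(425,200),f(662,403),f(740,525)])
```

```text
centre [0.5431738  0.01088756] 0.0990570129021353
[[0.5893, 0.0279], [0.6356, 0.0451], [0.6407, 0.0472], [0.6563, 0.0529]]
dirs zero,index 20.29155229931981 20.067968397156402
[np.float64(20.13), np.float64(20.21), np.float64(20.34), np.float64(20.3)]
[np.float64(20.28), np.float64(20.29), np.float64(20.41), np.float64(20.36)]
index off zero ext mm [0.2284933  0.16358558]
```

Request:
move_arm:
  targets:
    - {"gripper":0,"travel":[-0.1,0,0],"rot":[0,0,0]}
    - {"gripper":0,"travel":[-0.3,0,0],"rot":[0,0,0]}
    - {"gripper":0,"travel":[0,0,-0.5],"rot":[0,0,0]}
    - {"gripper":0,"travel":[0,0,-0.8],"rot":[0,0,0]}
    - {"gripper":0,"travel":[0,0,-0.8],"rot":[0,0,0]}
    - {"gripper":0,"travel":[-0.6,-0.2,0],"rot":[0,0,0]}
    - {"gripper":0,"travel":[-0.73,-0.24,0],"rot":[0,0,0]}
    - {"gripper":0,"travel":[-0.73,-0.24,0],"rot":[0,0,0]}
    - {"gripper":0,"travel":[-0.73,-0.25,0],"rot":[0,0,0]}
    - {"gripper":0,"travel":[-0.73,-0.25,0],"rot":[0,0,0]}
    - {"gripper":0,"travel":[-0.73,-0.24,0],"rot":[0,0,0]}
    - {"gripper":0,"travel":[0,0,0],"rot":[0,0,0.9]}
    - {"gripper":0,"travel":[0,0,0],"rot":[0,0,1]}
    - {"gripper":0,"travel":[0,0,0],"rot":[0,0,1]}
    - {"gripper":0,"travel":[0,0,0],"rot":[0,0,1]}
    - {"gripper":0,"travel":[0,0,0],"rot":[0,0,1]}
    - {"gripper":0,"travel":[0,0,0],"rot":[0,0,1]}
    - {"gripper":0,"travel":[0,0,0],"rot":[0,0,1]}
    - {"gripper":0,"travel":[0,0,0],"rot":[0,0,1]}
    - {"gripper":0,"travel":[0,0,0],"rot":[0,0,1]}

```text
t: 9.65
tcp_pos: [0.5345, -0.1375, 0.164]
tool_rot: [0.976, 0.218, 0.001, 0.0]
force: [-0.5, 0.4, -0.1]
finger_gap: 0.001
```

Request:
move_arm:
  targets:
    - {"gripper":0,"travel":[0,0,0],"rot":[0,0,1]}
    - {"gripper":0,"travel":[0,0,0],"rot":[0,0,0]}
    - {"gripper":0,"travel":[0,0,0],"rot":[0,0,0]}

```text
t: 9.9
tcp_pos: [0.5345, -0.1373, 0.1641]
tool_rot: [0.984, 0.178, 0.0, 0.0]
force: [-0.2, 0.8, -0.5]
finger_gap: 0.001
```

```bash
python3 snap.py 8 wrist
```

```text
9.9 [ 0.5345 -0.1373  0.1641] [9.840e-01 1.781e-01 3.000e-04 1.000e-04] [-0.2  0.8 -0.5] [-0.45  0.54  1.69  0.    0.91  0.76] 0.0012139115846358302
```

View pics/wrist8.png

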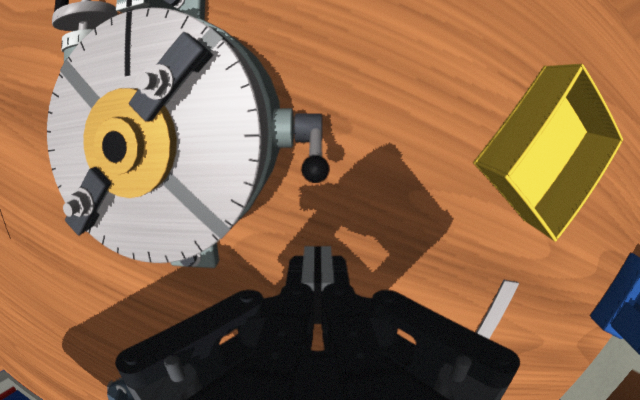

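Run:
```python
from h import *
W=dict(np.load("wrist8.npz"))
b=20.35*np.pi/180; ex=np.array([np.cos(b),np.sin(b)]);ey=np.array([-ex[1],ex[0]]);c=np.array([.5428,.0108])
for z in(.096,.1,.103): 
    p=unw(W,[(315,169)],z)[0][:2]; print(z,p,(p-c)@ex,(p-c)@ey)
p=W["pos"][:2]; print("tcp",(p-c)@ex,(p-c)@ey)
```

```text
0.096 [ 0.56843796 -0.12440465] -0.022980168854665365 -0.1356816658482607
0.1 [ 0.56925383 -0.12412409] -0.022117654667660944 -0.13570233733227463
0.103 [ 0.56986573 -0.12391367] -0.021470769027407605 -0.13571784094528508
tcp -0.05927588702459019 -0.13601879028604333
```

Request:
move_arm:
  targets:
    - {"gripper":0,"travel":[0,0,0.4],"rot":[0,0,0]}
    - {"gripper":0,"travel":[0,0,0.7],"rot":[0,0,0]}
    - {"gripper":0,"travel":[0,0,0.7],"rot":[0,0,0]}
    - {"gripper":0,"travel":[0,0,0.6],"rot":[0,0,0]}
    - {"gripper":0,"travel":[0,0,0.3],"rot":[0,0,0]}
    - {"gripper":0,"travel":[0.15,0,0],"rot":[0,0,0]}
    - {"gripper":0,"travel":[0.15,0,0],"rot":[0,0,0]}
    - {"gripper":0,"travel":[0.1,0,0],"rot":[0,0,0]}
    - {"gripper":0,"travel":[0.1,0,0],"rot":[0,0,0]}
    - {"gripper":0,"travel":[0.1,0,0],"rot":[0,0,0]}
    - {"gripper":0,"travel":[0.1,0,0],"rot":[0,0,0]}
    - {"gripper":0,"travel":[0.15,0,0],"rot":[0,0,0]}
    - {"gripper":0,"travel":[0.15,0,0],"rot":[0,0,0]}
    - {"gripper":0,"travel":[0.15,0,0],"rot":[0,0,0]}
    - {"gripper":0,"travel":[0.15,0,0],"rot":[0,0,0]}
    - {"gripper":0,"travel":[0.15,0,0],"rot":[0,0,0]}
    - {"gripper":0,"travel":[0.15,0,0],"rot":[0,0,0]}
    - {"gripper":0,"travel":[0.15,0,0],"rot":[0,0,0]}
    - {"gripper":0,"travel":[0.15,0,0],"rot":[0,0,0]}

```text
t: 11.53
tcp_pos: [0.578, -0.12, 0.0971]
tool_rot: [0.984, 0.178, -0.001, -0.0]
force: [-4.5, -1.3, 2.7]
finger_gap: 0.0
```

```bash
python3 snap.py 9 wrist
```

```text
11.5333 [ 0.578  -0.12    0.0971] [ 9.841e-01  1.775e-01 -1.400e-03 -4.000e-04] [-4.5 -1.3  2.7] [-0.39  0.68  1.63 -0.    0.83  0.82] 0.00014788394031069513
```

View pics/wrist9.png

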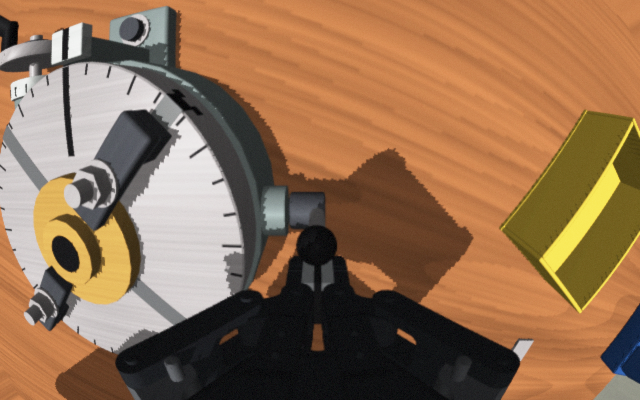

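Request:
move_arm:
  targets:
    - {"gripper":0,"travel":[0.1,0,0],"rot":[0,0,0]}
    - {"gripper":0,"travel":[0.15,0,0],"rot":[0,0,0]}
    - {"gripper":0,"travel":[0.15,0,0],"rot":[0,0,0]}
    - {"gripper":0,"travel":[0.15,0,0],"rot":[0,0,0]}
    - {"gripper":0,"travel":[0.15,0,0],"rot":[0,0,0]}
    - {"gripper":0,"travel":[0.1,0,0],"rot":[0,0,0]}
    - {"gripper":0,"travel":[0.1,0,0],"rot":[0,0,0]}
    - {"gripper":0,"travel":[0.1,0,0],"rot":[0,0,0]}
    - {"gripper":0,"travel":[0.1,0,0],"rot":[0,0,0]}
    - {"gripper":0,"travel":[0.1,0,0],"rot":[0,0,0]}
    - {"gripper":0,"travel":[0,0,0],"rot":[0,0,0]}

```text
t: 12.5
tcp_pos: [0.6065, -0.1095, 0.0958]
tool_rot: [0.984, 0.178, -0.002, -0.0]
force: [-4.7, -2.0, 0.8]
finger_gap: 0.003
```

```bash
python3 snap.py 10 wrist side;python3 - <<'E'
import cv2
a=cv2.imread("pics/side10.png")[120:250,255:395]; cv2.imwrite("pics/s10.png",cv2.resize(a,None,fx=4.5,fy=4.5,interpolation=cv2.INTER_CUBIC))
E
```

```text
12.55 [ 0.6065 -0.1096  0.0959] [ 9.841e-01  1.776e-01 -1.400e-03 -4.000e-04] [-4.1 -0.4 -0.6] [-0.36  0.71  1.57 -0.    0.87  0.85] -0.0013114835363529649
```

View pics/wrist10.png

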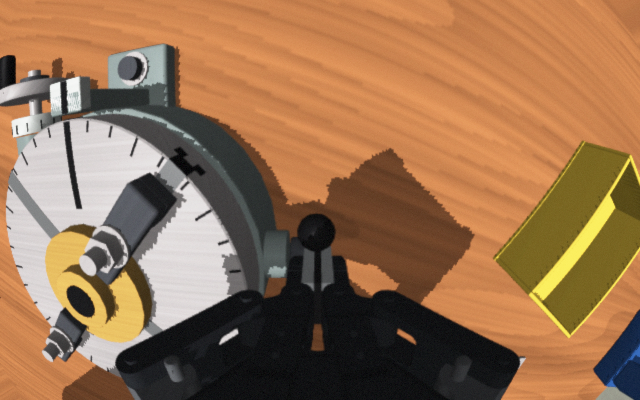

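View pics/s10.png

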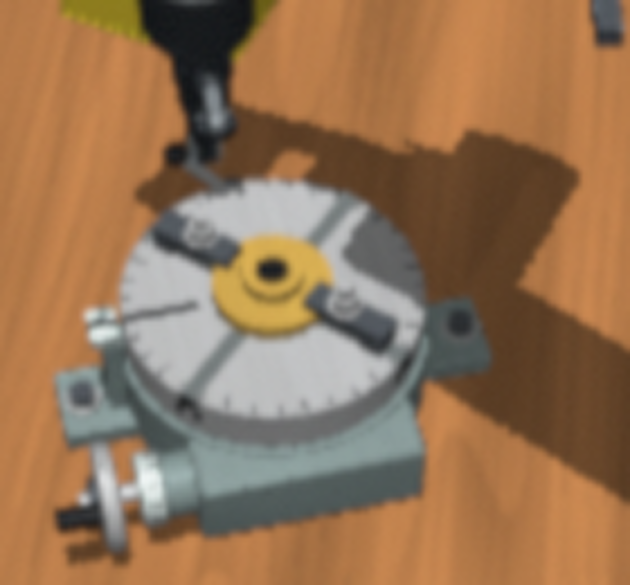

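```bash
cat > lev.py <<'E'
from h import *
def lev(tag,uv):
    W=dict(np.load(f"wrist{tag}.npz"));b=20.35*np.pi/180; ex=np.array([np.cos(b),np.sin(b)]);ey=np.array([-ex[1],ex[0]]);c=np.array([.5428,.0108])
    z=.1
    for _ in range(20):
        p=unw(W,[uv],z)[0][:2]; x=(p-c)@ex; a=np.arcsin(np.clip(x/.062,-1,1)); z=.045+.062*np.cos(a)
    print(x,(p-c)@ey,z,"lever rad",a+np.radians(35),"tcp",(W["pos"][:2]-c)@ex)
E
python3 -c "
from lev import *
lev(8,(315,169));lev(9,(316,245));lev(10,(316,232))"
```

```text
-0.021432441303979186 -0.13571875952834622 0.10317774883708966 lever rad 0.25789704010204695 tcp -0.05927588702459019
0.0067678911455947635 -0.13539983789547524 0.10662950307637876 lever rad 0.720242730824048 tcp -0.012430695906736554
0.038193450924281856 -0.13546616538362918 0.09383912679905808 lever rad 1.2745497279552382 tcp 0.01787664334059125
```

Request:
move_arm:
  targets:
    - {"gripper":0,"travel":[0.08,0,0],"rot":[0,0,0]}
    - {"gripper":0,"travel":[0.08,0,0],"rot":[0,0,0]}
    - {"gripper":0,"travel":[0.06,0,0],"rot":[0,0,0]}
    - {"gripper":0,"travel":[0.04,0,0],"rot":[0,0,0]}
    - {"gripper":0,"travel":[0,0,0],"rot":[0,0,0]}
    - {"gripper":0,"travel":[0,0,0],"rot":[0,0,0]}

```text
t: 13.1
tcp_pos: [0.6117, -0.1077, 0.0955]
tool_rot: [0.984, 0.178, -0.002, -0.0]
force: [-6.2, -3.2, -1.5]
finger_gap: 0.005
```

```bash
python3 snap.py 11 wrist
```

```text
13.1 [ 0.6117 -0.1077  0.0955] [ 9.841e-01  1.777e-01 -2.400e-03 -4.000e-04] [-6.2 -3.2 -1.5] [-0.35  0.71  1.55 -0.    0.88  0.86] 0.004734894358686454
```

View pics/wrist11.png

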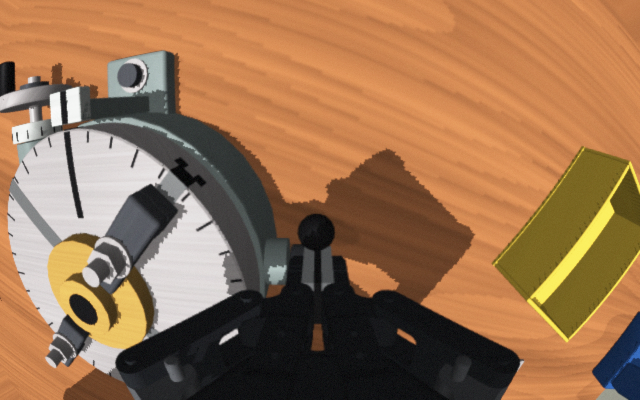

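Request:
move_arm:
  targets:
    - {"gripper":0,"travel":[0.04,0,0],"rot":[0,0,0]}
    - {"gripper":0,"travel":[0,0,0],"rot":[0,0,0]}
    - {"gripper":0,"travel":[-0.3,0,0],"rot":[0,0,0]}
    - {"gripper":0,"travel":[-0.7,0,0],"rot":[0,0,0]}
    - {"gripper":0,"travel":[-0.8,0,0],"rot":[0,0,0]}
    - {"gripper":0,"travel":[-0.3,0,-0.4],"rot":[0,0,0]}
    - {"gripper":0,"travel":[0,0,-0.8],"rot":[0,0,0]}
    - {"gripper":0,"travel":[0,0,-0.8],"rot":[0,0,0]}
    - {"gripper":0,"travel":[0,0,-0.8],"rot":[0,0,0]}
    - {"gripper":0,"travel":[0,0,-0.8],"rot":[0,0,0]}
    - {"gripper":0,"travel":[0,0,-0.6],"rot":[0,0,0]}
    - {"gripper":0,"travel":[0,0,0],"rot":[0,0,0]}
    - {"gripper":0,"travel":[0,0,0],"rot":[0,0,0]}

```text
t: 14.23
tcp_pos: [0.5669, -0.1257, 0.2035]
tool_rot: [0.984, 0.177, 0.002, 0.001]
force: [0.1, -1.3, -0.2]
finger_gap: -0.0
```

```bash
python3 snap.py 12 wrist
python3 - <<'E'
import cv2
im=cv2.imread("pics/wrist12.png")
cv2.imwrite("pics/w12a.png",cv2.resize(im[0:250,60:360],None,fx=2.6,fy=2.4,interpolation=cv2.INTER_CUBIC))
E
```

```text
14.2333 [ 0.5669 -0.1257  0.2035] [0.9841 0.1774 0.0025 0.0012] [ 0.1 -1.3 -0.2] [-0.41  0.51  1.59  0.    1.03  0.8 ] -0.00013284048868154007
```

View pics/w12a.png

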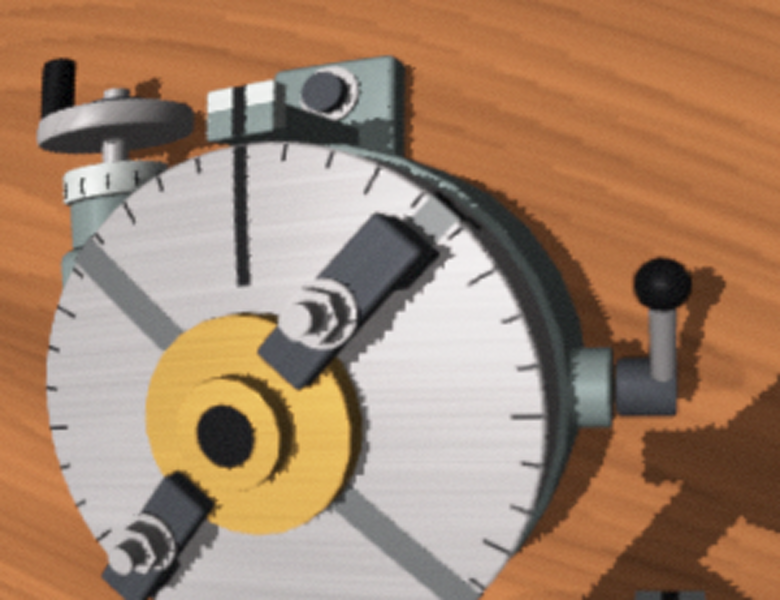

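Run:
```python
from ali import ali; from lev import lev
f=lambda x,y:(60+x/2.6,y/2.4)
ali(12,f(243,284),f(240,149),f(239,136),f(239,88),[f(47,380),f(72,280),f(128,205),f(285,143),f(380,167),f(495,265),f(545,415)])
lev(12,f(662,284))
```

```text
centre [0.54269971 0.00940657] 0.09883428372523341
[[0.5894, 0.0283], [0.6349, 0.0445], [0.6393, 0.0466], [0.6559, 0.0531]]
dirs zero,index 19.663114315984835 21.44343611957228
[np.float64(20.45), np.float64(20.06), np.float64(20.3), np.float64(20.47)]
[np.float64(21.99), np.float64(20.85), np.float64(21.05), np.float64(21.11)]
index off zero ext mm [0.45846531 1.01322445]
0.04298572816051065 -0.135830432287671 0.08967915816698746 lever rad 1.3769487193979608 tcp -0.024872899804127824
```

Zero and index lines agree to about 0.3° (roughly 0.5 mm), the lever is at about 1.38 rad, and the arm is clear. I'm handing it in.

```bash
python3 -c "
from station import sign_off
print(sign_off())"
```

```text
the job is handed in; nothing more can be done
None
```

The rotary table is set: the plate's zero line is at the index line and the lock lever is tight. I've handed the job in; the sign-off gives no verdict.

- **Plate:** I swung it about 100° counterclockwise with the closed fingertips against strap clamp B, correcting the last few degrees from the wrist camera. Before locking, the zero and index lines agreed to about 0.1–0.2° (roughly 0.2 mm).
- **Lever:** it started at about 0.26 rad, not at 0. I pushed it over to about 1.38 rad, against a stop at 1.4.
- **After backing off:** a last wrist picture showed zero and index within about 0.3° (roughly 0.5 mm), well inside the 3.5 mm allowed. The arm was clear, about 14.2 s into the 64 s.
- **Forces:** readings at the end of each move stayed below about 10 N; peaks between readings were not seen.
- **Checks that disagreed:** the index line's own direction came out 1–2° off in two views, probably because it is so short. The position checks agreed, so I went by those.
- **Not checked:** I took no closing measurement of the things lying around. The moves kept well away from them, and no contact showed.

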